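# Snap a finished badge into its magnet back

### The arm

A 7-joint arm with a two-finger parallel gripper is mounted at the origin on the work surface. World frame = base frame: x ahead of the robot, y to its left, z up, the work surface at z = 0. Lengths are in m, angles in rad, forces in N, time in s.
With the tool pointing down it reaches from about 0.425 to 0.875 m from the base axis. Payload 4.7 kg.
Tool frame: the origin (TCP) lies on the centre line of the jaws, within the pads' length; the fingertips stand 22 mm ahead of it and the grasp point (between the pads) lies 3 mm ahead of it; z points along the fingers, y is the direction in which the jaws open and shut (so a half turn about z gives the same grasp; the last joint's range is limited). The gripper opens to 87 mm and grips with 3 to 60 N. Pads are 19 mm wide; open, the fingers measure 117 mm over their backs; the gripper's body (75 mm by 190 mm) begins 51 mm behind the grasp point.
Start: joints at [-1.294, 0.321, -0.07, 1.45, 0.023, 1.371, -0.057], TCP at [0.169, 0.628, 0.245] pointing down, gripper open.
Joint ranges: [-2.86, 2.86], [-0.3, 2.09], [-1.38, 1.24], [0.06, 2.45], [-1.56, 4.7], [0.09, 2.05], [-2.69, 2.69]. Speed limits (rad/s): [2.57, 2.57, 3.14, 3.14, 3.14, 3.14, 3.14].

### API

Orientations are given as a rotation vector (axis times angle).
In Python, from bench import ctrl, imaging, close_job, finder gives the robot as it stands. The module is installed in compiled form; this text tells all that it offers.
- The arm moves only by the shell command python3 -m jog 'ROWS' [FORCE]. ROWS is JSON, a list that holds one entry, the list of rows, each a list of 7 numbers: the shift along the tool's x, y, z in cm, then the turn, a rotation vector about the tool's x, y, z in degrees, then the finger opening in cm, from 0 to 8.7. In form: [[[dx, dy, dz, ax, ay, az, claw], ...]]. A call has 1 to 12 rows; each row shifts and turns the commanded pose from where the row before left it, along the tool's axes as they then stand; what a row does not reach is not made up. A row lasts 1/10 s, in which the tool goes at most 50 mm and 8.59 degrees, less where a joint would pass 70% of its speed; a pose out of reach is approached as far as the arm can. A call is refused whole if a number of a shift passes 5 or a number of a turn 8.59, either way. A call with a gripper value outside its range is refused whole. The fingers move at their own pace and stop on an object; FORCE is the grip in N (left out, the last holds). Time passes only in rows, so rows that do not move let the fingers close. It gives the time, the measured TCP pose, the force and the opening at its end, in the units of the state.
- ctrl.get_state(): the state, without advancing time (a new reading comes with each control period).
- imaging.get_image(name): name is "side" or "top" or "wrist"; returns a dict with "frame" (384x512x3 uint8, red, green, blue), "intrinsics" (3x3 intrinsics, pixels), "k1" (the pictures are not rectified: a ray, as slopes to the right and down, at radius r is drawn at 1 + k1 r^2 times it, then the intrinsics apply), "pose" (4x4, takes a point from camera to world coordinates). Camera axes: x right, y down, z forward; pixel columns grow to the right and rows downward; lengths in m; the calibration is good to about 2 mm. A picture is of the moment at which its call begins. There is no depth.
- close_job(): hands the job in, once; it reports no verdict.
Trained networks look in the newest picture that a camera, given by its name, has taken for a name from the list of things; names that differ only in an ending like _2 or _b are one class to them, and where a whole thing is asked for, a point or a joint stands for the part that bears it (a point fixed in the world has none). Each returns a list of dicts, best first, with "conf" (0 to 1); they miss things now and then, are a little off and sometimes report something else, mostly with a low value. They report only what shows in the picture. A call takes as long as a camera call. They do not tell look-alikes from the thing itself.
- finder.trace(label, camera): "region" (384x512 bool, what is visible of it) and "point" ([row, column] as shares, 0 to 1, of the picture: columns of its width, rows of its height, amid what is visible of it).
- finder.spot_point(label, camera): "point" ([row, column] as shares, 0 to 1, of the picture: columns of its width, rows of its height: a listed point, or the origin of a listed thing).
The state is a dict: "time": time; "joint_positions": joint angles; "qd": joint speeds; "joint_torque": joint torques, N m; "position": TCP position; "tool_rot": TCP orientation; "ft_force": force on the tool from outside, world axes, zero at the start; "torque": the same for the moment, N m; "grip_width": opening from 0.0 (shut) to 1.0 (fully open).
Only numpy, scipy, OpenCV 4.12 (cv2) and the standard library are available. Lean on these libraries where they do the work, as an engineer would, in place of code of your own. Each camera call takes 0.05 s, during which the arm holds its last target. There are 200 camera calls.

### The job

A finished badge is still sitting face up in the open die of the badge press: lift it out, lay it face up in the one empty magnet back on the steel strip and press it straight down until it clicks past the four clips and is fully home. Finish still pressing it down firmly, without letting up, and leave the tape roll, paint jar and brush pot where they stand.

Things in the scene. Friction and masses are not known exactly. Their poses are not given: they have to be found in the camera images.
- badge_mid (a point): Badge to fit: round metal button 58 mm across, 10.6 mm thick, 30 g, dark, with a red eight-sided sign on its face. Point: on its axis, 5 mm above the flat back; z out of the face (up at start). From the back its side widens from 51 to 58 mm over 5 mm, is straight from 5 to 7.5 mm (grip there), then rounds over to the face.
- die (a point): Open die on the plate of the blue press. Point: centre of the pad under the badge's back, 46 mm above the table; z up. Its rim is 72 mm wide and stands 6 mm over the pad, with 30 mm wide finger gaps at +x and -x, open to 6 mm under the pad: grip along this x. Nothing else is over 32 mm high within 90 mm of it.
- press: The badge press (fixed), origin on the table under the open die, axes as the die's. The ram, column and raised lever, up to 430 mm high, stand 110 to 240 mm from the die on the -y side.
- seat (a point): Empty yellow magnet back (immovable), 72 mm wide round base. Point: centre of its inside floor, 7 mm above the table; the badge's back rests on it when fully home; z up. Four springy clips, 13 mm high, stand at 45, 135, 225 and 315 degrees from its x axis, each with a 3 mm step at its root that centres the badge; at +-x, +-y is room for fingers.
- clip_1_nose (a point): Tip of one of the four clips' rounded noses, 10.4 mm above the inside floor. They leave a mouth 54 mm wide; a badge laid in rests on them, back about 9 mm above the floor. Pushed at its middle it resists with up to 6 to 20 N (back 5 to 8 mm up), then the force falls by more than half and it drops in, one side perhaps first; on the hard floor the force rises again.
- magnet_1: Finished magnet with a blue badge, fixed on the strip; 72 mm wide, 16 mm high. Origin under its centre. The three backs stand 105 mm apart in a row along the strip; the empty one can be any of the three.
- magnet_2: Finished magnet with a red badge, fixed on the strip; sizes as the blue one. Origin under its centre.
- strip: Flat steel strip (fixed) under the three backs, 90 x 320 x 3 mm; origin under its centre, its length along y.
- tape: Bystander: lying roll of masking tape, 100 mm across, 24 mm high. Origin under its centre.
- paint_jar: Bystander: blue paint jar with a red lid, 60 mm across, 85 mm high. Origin under its centre.
- brush_pot: Bystander: white pot 84 mm across and 95 mm high, brushes standing in it up to 215 mm. Origin under its centre.
Mind the look-alikes: they are no part of the job. Leave any green look-alike of the part that bears seat alone.

How it is judged:
On the way, in this order (a step that is already met when the one before it is completed fails the run):
1. the badge is lifted clear of the die in the fingers (z of badge_mid in the frame of die above 0.025 m and contact force between the fingers and badge above 0.5 N and contact force between badge and press below 0.1 N), for 0.1 s.
2. the badge lies face up on the clips of the empty back, not yet snapped in (horizontal distance between badge_mid and seat below 0.008 m and z of badge_mid in the frame of seat between 0.009 and 0.021 m and angle between badge_mid's own z axis and vertical below 0.3 rad and contact force between badge and bezel above 0.05 N), for 0.1 s.
3. the badge is snapped fully home and pressed down firmly (horizontal distance between badge_mid and seat below 0.003 m and z of badge_mid in the frame of seat below 0.0065 m and angle between badge_mid's own z axis and vertical below 0.08 rad and contact force between badge and bezel above 4 N and contact force between the fingers and badge above 4 N), for 0.2 s.
At the end, for the whole second after the job is handed in: The badge lies face up (within 4.5 degrees) on the floor of the empty back, within 3 mm of its centre and 1.5 mm of fully home, and the fingers still push it down onto the back with more than 4 N through the last second; tape roll, jar and pot within 20 mm of where they stood (all of step 3 and z of badge_mid in the frame of seat above 0.002 m and distance of each of tape, paint_jar, brush_pot from where it was at the start of the episode below 0.02 m); the arm keeps its last pose, push and grip.
It fails at once if the tape roll, the paint jar or the brush pot is shoved away or tipped (distance of any of tape, paint_jar, brush_pot from where it was at the start of the episode above 0.03 m or angle between any of tape, paint_jar, brush_pot's own z axis and vertical above 0.4 rad).
It also fails if it takes over 64 s, if anything falls off the work surface, if the arm or the gripper's body presses on something with over 40 N, if the wrist force passes 120 N, or if a joint passes its speed limit or range.

## Working session

There is one attempt and no reset: what is moved stays moved. The work goes in short steps, Python scripts to look and compute and a shell command to move; the robot and the scene stay as the last step left them, time stands still between calls to the robot, and variables do not carry over. Pictures are saved under pics/ and viewed, about 8 in all and at most 12, crops included, and the job is handed in when it is done.

```bash
mkdir -p pics; cat > h.py <<'E'
import numpy as np, cv2
from bench import ctrl, imaging, finder
from scipy.spatial.transform import Rotation as R
def ray(im,px):
    K=np.array(im["intrinsics"],float);k=im["k1"]
    d=np.array([(px[0]-K[0,2])/K[0,0],(px[1]-K[1,2])/K[1,1]]);u=d.copy()
    for _ in range(30): u=d/(1+k*(u@u))
    T=np.array(im["pose"]);return T[:3,3],T[:3,:3]@np.array([u[0],u[1],1])
def at_z(im,px,z):
    o,v=ray(im,px);return o+v*(z-o[2])/v[2]
def tri(rs):
    A=np.zeros((3,3));b=np.zeros(3)
    for o,v in rs:
        v=v/np.linalg.norm(v);P=np.eye(3)-np.outer(v,v);A+=P;b+=P@o
    return np.linalg.solve(A,b)
def proj(im,p):
    T=np.array(im["pose"]);c=T[:3,:3].T@(np.array(p)-T[:3,3]);u=c[:2]/c[2];u=u*(1+im["k1"]*(u@u))
    K=np.array(im["intrinsics"]);return K[0,0]*u[0]+K[0,2],K[1,1]*u[1]+K[1,2]
def save(im,n): cv2.imwrite(f"pics/{n}.png",im["frame"][:,:,::-1])
def tool(s=None):
    s=s or ctrl.get_state();return np.array(s["position"]),R.from_rotvec(s["tool_rot"])
E
python3 - <<'E'
from h import *
s=ctrl.get_state();print(s);print(R.from_rotvec(s["tool_rot"]).as_matrix().round(3))
Z=dict(badge_mid=.051,die=.046,press=0,seat=.007,clip_1_nose=.0174,magnet_1=0,strip=0,tape=0,paint_jar=0,brush_pot=0)
fr=[]
for c in ["side","top"]:
    im=imaging.get_image(c);save(im,c);fr.append(im["frame"]);print(c,np.array(im["pose"])[:3].round(3).tolist(),im["k1"])
    for l,z in Z.items():
        for d in finder.spot_point(l,c)[:5]:
            r,q=d["point"];px=(q*512,r*384);print(c,l,round(d["conf"],2),np.round(px,1),at_z(im,px,z)[:2].round(4))
cv2.imwrite("pics/both.png",cv2.resize(np.vstack(fr),None,fx=.78,fy=.78)[:,:,::-1])
E
```

```text
{'time': 0.0, 'joint_positions': array([-1.29387078,  0.32183695, -0.07010676,  1.45172189,  0.02258576,
        1.37080688, -0.05688907]), 'qd': array([ 0.00167433,  0.00052614, -0.00056402, -0.00097287, -0.00161749,
       -0.00015818, -0.00230765]), 'joint_torque': array([ 9.98440737e-04, -4.91306984e+01, -4.03451370e-01, -3.12521625e+01,
       -6.40251744e-02,  4.38611617e-02,  1.82257322e-04]), 'position': array([0.16876607, 0.62715146, 0.24342906]), 'tool_rot': array([-4.11539987e-01, -3.11433738e+00,  3.10617118e-03]), 'ft_force': array([-0.10103376,  0.52313527, -0.12986431]), 'torque': array([ 0.02119146, -0.03386613, -0.00993841]), 'grip_width': 0.9997585301353513}
[[-0.966  0.26  -0.   ]
 [ 0.26   0.966 -0.002]
 [-0.    -0.002 -1.   ]]
side [[0.932, -0.24, 0.273, 0.313], [-0.363, -0.63, 0.686, -0.54], [0.007, -0.738, -0.674, 0.662]] -0.02208025238419612
side badge_mid 0.44 [274.1 269.5] [ 0.5026 -0.1547]
side badge_mid 0.31 [274.5 275.6] [ 0.4975 -0.1686]
side die 0.62 [273.8 273.4] [ 0.4998 -0.1602]
side press 0.94 [275.9 285.1] [ 0.5063 -0.1607]
side press 0.62 [277.9 1
[... 674 characters left out ...]
badge_mid 0.82 [365.1 227. ] [ 0.5047 -0.1593]
top die 0.88 [363.5 226.3] [ 0.5064 -0.1577]
top press 0.68 [354.7 228. ] [ 0.5053 -0.1524]
top seat 0.92 [161.1 238.4] [0.4887 0.2455]
top seat 0.82 [116.2 183.6] [0.602  0.3408]
top seat 0.64 [167.2 306.1] [0.3528 0.2329]
top clip_1_nose 0.6 [152.2 224.4] [0.5165 0.2618]
top clip_1_nose 0.42 [153.5 299.1] [0.368  0.2585]
top magnet_1 0.91 [263.8 247.3] [0.4688 0.0373]
top magnet_1 0.83 [214.3 236.2] [0.4925 0.1378]
top strip 0.79 [211.6 239.1] [0.4866 0.1433]
top strip 0.5 [355.4 228.5] [ 0.5042 -0.1538]
top tape 0.71 [249.7  96.3] [0.7895 0.0619]
top paint_jar 0.97 [192.4 121.3] [0.7348 0.184 ]
top brush_pot 0.66 [129.  125.9] [0.727  0.3196]
```

View pics/top.png

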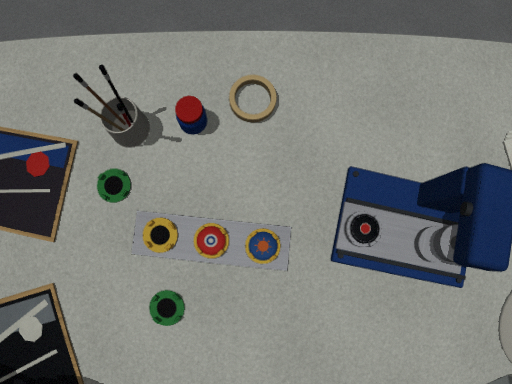

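View pics/side.png

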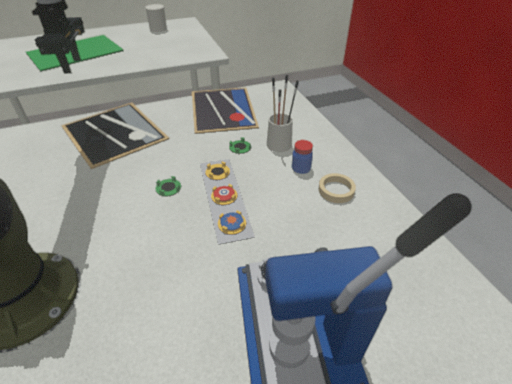

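Top picture: the empty yellow back is at about (160,235), at the left end of the strip. The badge in the die is at (365,228), and the green look-alikes are at (114,185) and (167,308). The side view shows the press head hiding the badge, so I'll measure with the wrist camera, seat first.

```bash
python3 -m jog '[[[0,0,0,0,0,8.5,8.7],[0,0,0,0,0,8.5,8.7],[0,0,0,0,0,8.5,8.7],[0,0,0,0,0,8.5,8.7],[0,0,0,0,0,8.5,8.7],[0,0,0,0,0,8.5,8.7],[0,0,0,0,0,8.5,8.7],[0,0,0,0,0,8.5,8.7],[0,0,0,0,0,8.5,8.7],[0,0,0,0,0,8.5,8.7],[0,0,0,0,0,0,8.7]]]'
python3 -m jog '[[[-3.2,3.5,0,0,0,0,8.7],[-3.2,3.5,0,0,0,0,8.7],[-3.2,3.5,0,0,0,0,8.7],[-3.2,3.5,0,0,0,0,8.7],[-3.2,3.5,0,0,0,0,8.7],[-3.2,3.5,0,0,0,0,8.7],[-3.2,3.5,0,0,0,0,8.7],[-3.2,3.5,0,0,0,0,8.7],[-3.2,3.5,0,0,0,0,8.7],[-3.2,3.5,0,0,0,0,8.7],[0,0,0,0,0,0,8.7]]]'
python3 - <<'E'
from h import *
im=imaging.get_image("wrist");save(im,"w1");p,r=tool();print(p,r.as_matrix().round(3),np.array(im["pose"]).round(3))
for l,z in dict(seat=.007,clip_1_nose=.0174,magnet_1=0).items():
    for d in finder.spot_point(l,"wrist")[:6]:
        a,q=d["point"];px=(q*512,a*384);print(l,round(d["conf"],2),np.round(px,1),at_z(im,px,z)[:2].round(4))
E
```

```text
time: 2.2
position: [0.1688, 0.6277, 0.2446]
tool_rot: [2.408, 2.018, 0.0]
ft_force: [-0.6, -0.1, -0.2]
grip_width: 0.999
time: 3.3
position: [0.4622, 0.2441, 0.2453]
tool_rot: [2.413, 2.006, 0.002]
ft_force: [-0.3, 0.1, 0.1]
grip_width: 0.999
[0.45982079 0.24791582 0.24502882] [[ 0.179  0.984  0.001]
 [ 0.984 -0.179 -0.   ]
 [ 0.     0.001 -1.   ]] [[ 0.983 -0.177 -0.042  0.473]
 [-0.182 -0.951 -0.251  0.313]
 [ 0.004  0.255 -0.967  0.385]
 [ 0.     0.     0.     1.   ]]
seat 0.87 [366.9  41.2] [0.5978 0.3527]
seat 0.81 [161.3 189.3] [0.352  0.2391]
seat 0.55 [283.3 155.3] [0.494  0.2519]
clip_1_nose 0.6 [387.4  16.7] [0.617  0.3707]
clip_1_nose 0.39 [169.3 172.9] [0.3685 0.2573]
clip_1_nose 0.38 [302.3 137. ] [0.5164 0.2692]
magnet_1 0.73 [292.8 321.1] [0.4717 0.0371]
magnet_1 0.64 [288.6 246.7] [0.4827 0.1404]
magnet_1 0.41 [286.5 154.9] [0.498  0.2506]
```

View pics/w1.png

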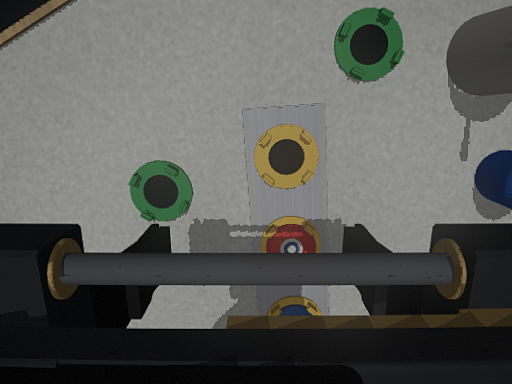

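The wrist picture shows the yellow back at (287,157), the two finished magnets below it at (290,245) and (293,315), and the green look-alikes at the sides. Next I'll fit the dark floor disc and the badge accurately by colour.

```bash
cat >> h.py <<'E'
def blob(im,px,lo,hi,rad,fill=True):
    "moment centre + ellipse of HSV-range blob near px"
    hsv=cv2.cvtColor(np.ascontiguousarray(im["frame"]),cv2.COLOR_RGB2HSV)
    m=cv2.inRange(hsv,np.array(lo),np.array(hi));c=np.zeros_like(m);cv2.circle(c,tuple(int(round(v)) for v in px),rad,255,-1)
    m&=c;cs,_=cv2.findContours(m,cv2.RETR_EXTERNAL,cv2.CHAIN_APPROX_NONE)
    k=max(cs,key=cv2.contourArea);M=cv2.moments(k);e=cv2.fitEllipse(cv2.convexHull(k)) if len(k)>=5 else None
    return (M["m10"]/M["m00"],M["m01"]/M["m00"]),e,cv2.contourArea(k)
E
python3 - <<'E'
from h import *
W=imaging.get_image("wrist");T=imaging.get_image("top");S=imaging.get_image("side")
for n,im,px,rd in (("w",W,(287,157),38),("t",T,(160,235),20),("s",S,(218,170),14)):
    y=blob(im,px,(18,90,60),(35,255,255),rd)
    k=blob(im,px,(0,0,0),(179,255,75),int(rd*.65))
    print(n,"yellow",np.round(y[0],1),np.round(y[1][0],1),np.round(y[1][1],1),at_z(im,y[1][0],.005)[:2].round(4),"dark",np.round(k[0],1),k[2],at_z(im,k[0],.007)[:2].round(4))
    for l in(("strip",) if n!="s" else ()):
        r=finder.trace(l,{"w":"wrist","t":"top"}[n]);
        if r: 
            c=max(cv2.findContours(r[0]["region"].astype(np.uint8),0,1)[0],key=cv2.contourArea)
            b=cv2.boxPoints(cv2.minAreaRect(c));print(l,[at_z(im,q,.003)[:2].round(3).tolist() for q in b])
c=blob(T,(365,228),(0,120,80),(8,255,255),12);print("red",c,at_z(T,c[0],.0566))
for l in("badge_mid","press"):
    r=finder.trace(l,"top")
    if r:
        g=r[0]["region"].astype(np.uint8);k=max(cv2.findContours(g,0,1)[0],key=cv2.contourArea);e=cv2.fitEllipse(k);print(l,r[0]["conf"],e,at_z(T,e[0],.052))
        if l=="press": print([at_z(T,q,.032)[:2].round(3).tolist() for q in cv2.boxPoints(cv2.minAreaRect(k))])
cv2.imwrite("pics/die.png",cv2.resize(T["frame"][150:300,320:520],None,fx=4,fy=4,interpolation=2)[:,:,::-1])
E
```

```text
w yellow [292.2 163. ] [292.1 163.1] [60.9 65.1] [0.4961 0.2512] dark [292.3 163.5] 853.5 [0.4961 0.251 ]
strip [[0.459, 0.312], [0.547, 0.299], [0.532, 0.135], [0.434, 0.15]]
t yellow [160.  234.9] [159.8 234.7] [34.5 35.3] [0.4962 0.2486] dark [159.6 234.6] 250.0 [0.4962 0.2485]
strip [[0.454, 0.289], [0.545, 0.28], [0.51, -0.019], [0.42, -0.008]]
s yellow [217.3 171.1] [217.2 170. ] [18.5 24. ] [0.4977 0.2543] dark [217.3 170.7] 39.0 [0.4965 0.249 ]
red ((364.89814814814815, 228.10185185185185), ((364.8923034667969, 228.10769653320312), (8.598888397216797, 8.967466354370117), 135.0), 54.0) [ 0.50227306 -0.15710721  0.0566    ]
badge_mid 0.85 ((364.0319519042969, 228.47158813476562), (27.30844497680664, 28.2178897857666), 85.21180725097656) [ 0.50178359 -0.1567219   0.052     ]
press 0.9 ((427.103515625, 222.29283142089844), (121.34989166259766, 201.69187927246094), 88.26641082763672) [ 0.51147989 -0.28819667  0.052     ]
[[0.636, -0.1], [0.638, -0.508], [0.37, -0.487], [0.389, -0.092]]
```

View pics/die.png

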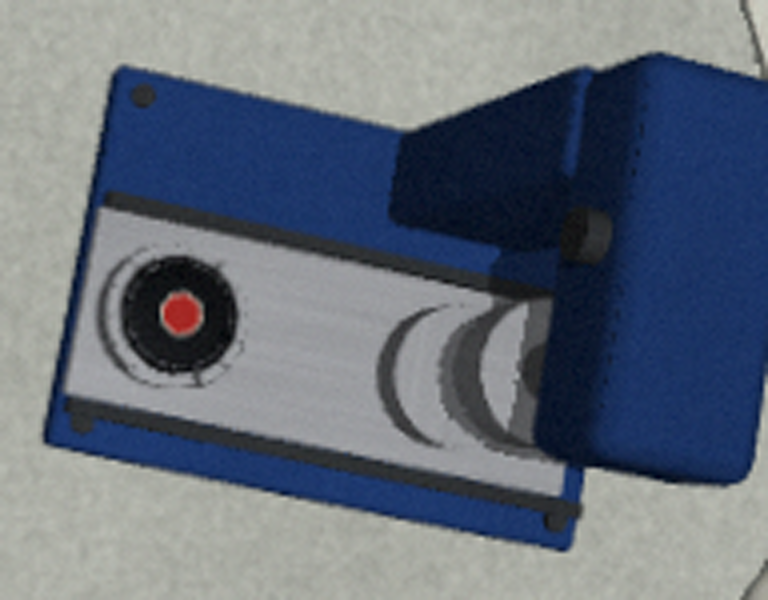

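```bash
python3 -m jog '[[[-3.9,1.1,0,0,0,0,8.7],[-3.9,1.1,0,0,0,0,8.7],[-3.9,1.1,0,0,0,0,8.7],[-3.9,1.1,0,0,0,0,8.7],[-3.9,1.1,0,0,0,0,8.7],[-3.9,1.1,0,0,0,0,8.7],[-3.9,1.1,0,0,0,0,8.7],[-3.9,1.1,0,0,0,0,8.7],[-3.9,1.1,0,0,0,0,8.7],[-3.9,1.1,0,0,0,0,8.7],[0,0,0,0,0,0,8.7],[0,0,0,0,0,0,8.7]]]'
python3 - <<'E'
from h import *
T=imaging.get_image("top")
a=lambda u,v,z:at_z(T,(320+u/4,150+v/4),z)[:2]
for p,q,z in (((48,440),(570,548),.0),((118,68),(405,130),.02),((108,200),(550,300),.032)):
    d=a(*q,z)-a(*p,z);print(np.degrees(np.arctan2(-d[0],-d[1])))
P=[]
for _ in range(6):
    imaging.get_image("top");P.append(tool()[0])
p=np.mean(P,0);M=tool()[1].as_matrix();print(p,np.std(P,0),M.round(3))
print("err tool cm",100*M.T@(np.array([.502,-.157,.0635])-p), "jaw heading",np.degrees(np.arctan2(M[1,1],M[0,1])))
save(imaging.get_image("top"),"t2")
E
```

```text
time: 5.05
position: [0.4977, -0.1524, 0.2445]
tool_rot: [-2.41, -2.016, 0.0]
ft_force: [0.5, 0.5, -1.2]
grip_width: 0.998
13.131210795184986
12.179423417185962
13.12150723762401
[ 0.49803253 -0.15019502  0.2444477 ] [3.30704663e-05 2.56060373e-04 6.76562657e-05] [[ 0.173  0.985  0.   ]
 [ 0.985 -0.173  0.   ]
 [ 0.     0.    -1.   ]]
err tool cm [-0.6096498   0.5067866  18.09454824] jaw heading -9.942923808144485
```

```bash
python3 -m jog '[[[-0.6,0.5,0,0,0,2.8,8.7],[0,0,0,0,0,0,8.7],[0,0,3,0,0,0,8.7],[0,0,3,0,0,0,8.7],[0,0,3,0,0,0,8.7],[0,0,2.5,0,0,0,8.7],[0,0,2,0,0,0,8.7],[0,0,1.5,0,0,0,8.7],[0,0,0,0,0,0,8.7],[0,0,0,0,0,0,8.7],[0,0,0,0,0,0,8.7]]]'
python3 - <<'E'
from h import *
T=imaging.get_image("top");p,r=tool();M=r.as_matrix();print(p,"err",100*M.T@(np.array([.502,-.157,.0635])-p),np.degrees(np.arctan2(M[1,1],M[0,1])))
W=imaging.get_image("wrist")
cv2.imwrite("pics/g1.png",np.hstack([cv2.resize(T["frame"][150:300,320:470],(384,384)),cv2.resize(W["frame"],(400,384))])[:,:,::-1])
E
```

```text
time: 6.55
position: [0.5027, -0.1588, 0.0957]
tool_rot: [2.455, 1.958, 0.002]
ft_force: [-0.4, 0.3, 0.3]
grip_width: 0.996
[ 0.50266299 -0.15875811  0.09572198] err [ 0.15506072 -0.11076849  3.22204165] -12.85719621077738
```

View pics/g1.png

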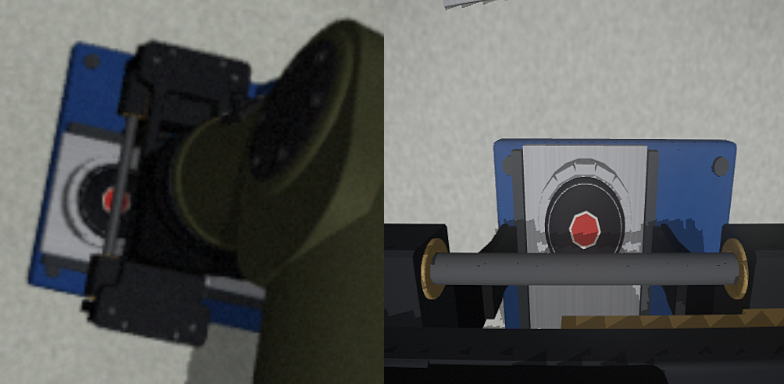

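The badge's red sign is at about (257,230) in the wrist frame and roughly centred between the jaws. I'll cross-check that position.

```bash
python3 - <<'E'
from h import *
W=imaging.get_image("wrist");c=blob(W,(257,228),(0,100,60),(10,255,255),30);print(c,at_z(W,c[1][0],.0566))
r=finder.spot_point("badge_mid","wrist")
for d in r[:2]:
    px=(d["point"][1]*512,d["point"][0]*384);print(d["conf"],px,at_z(W,px,.051))
p,q=tool();M=q.as_matrix();print(p,"err by wrist",100*M.T@(at_z(W,c[1][0],.0566)-p))
E
```

```text
((256.9993481095176, 229.88917861799217), ((257.0271911621094, 229.88436889648438), (31.695301055908203, 33.59699249267578), 91.71333312988281), 767.0) [ 0.50257709 -0.15673499  0.0566    ]
0.87 (258.6112, 226.59839999999997) [ 0.50345237 -0.15706837  0.051     ]
[ 0.50228992 -0.15850206  0.09532941] err by wrist [ 0.17615427 -0.01692959  3.87303532]
```

```bash
python3 -m jog '[[[0.17,0,1,0,0,0,8.7],[0,0,1.2,0,0,0,8.7],[0,0,1,0,0,0,8.7],[0,0,0,0,0,0,8.7],[0,0,0,0,0,0,5],[0,0,0,0,0,0,5],[0,0,0,0,0,0,5],[0,0,0,0,0,0,5],[0,0,0,0,0,0,5],[0,0,0,0,0,0,5],[0,0,0,0,0,0,5],[0,0,0,0,0,0,5]]]' 20
python3 -c "
from h import *
p,q=tool();print(p,q.as_matrix().round(3),ctrl.get_state()['ft_force'])"
```

```text
time: 7.95
position: [0.5023, -0.1569, 0.0628]
tool_rot: [2.456, 1.959, 0.001]
ft_force: [-0.5, -0.2, 2.4]
grip_width: 0.648
[ 0.502347   -0.15686025  0.06281075] [[ 0.222  0.975  0.001]
 [ 0.975 -0.222  0.   ]
 [ 0.     0.001 -1.   ]] [-0.47335658 -0.17916343  2.42199938]
```

```bash
python3 -m jog '[[[0,0,-0.5,0,0,0,5],[0,0,-1,0,0,0,5],[0,0,-1.5,0,0,0,5],[0,0,-2,0,0,0,5],[0,0,-3,0,0,0,5],[0,0,-3,0,0,0,5],[0,0,-1,0,0,0,5],[0,0,0,0,0,0,5],[0,0,0,0,0,0,5],[0,0,0,0,0,0,5]]]'
python3 - <<'E'
from h import *
W=imaging.get_image("wrist");S=imaging.get_image("side");p,q=tool();M=q.as_matrix();print(p)
c=blob(W,(257,228),(0,100,60),(10,255,255),60);print(c)
x=at_z(W,c[1][0],p[2]-.0069);print(x,"badge sign rel. tool cm",100*M.T@(x-p))
u,v=[int(t) for t in proj(S,p)];u=np.clip(u,80,432);v=np.clip(v,60,324);print(u,v)
cv2.imwrite("pics/g2.png",np.hstack([cv2.resize(S["frame"][v-60:v+60,u-60:u+60],(380,380)),cv2.resize(W["frame"][130:300,170:340],(380,380))])[:,:,::-1])
E
```

```text
time: 8.95
position: [0.5012, -0.1565, 0.1812]
tool_rot: [-2.455, -1.958, 0.003]
ft_force: [-0.3, -0.7, -0.0]
grip_width: 0.645
[ 0.50128595 -0.15668822  0.18134918]
((256.1368243243243, 247.28716216216216), ((255.8792266845703, 253.3094482421875), (26.39888572692871, 36.18626022338867), 88.07306671142578), 296.0)
[ 0.50062053 -0.15380182  0.17444918] badge sign rel. tool cm [ 0.26702936 -0.12758532  0.69011487]
276 228
```

View pics/g2.png

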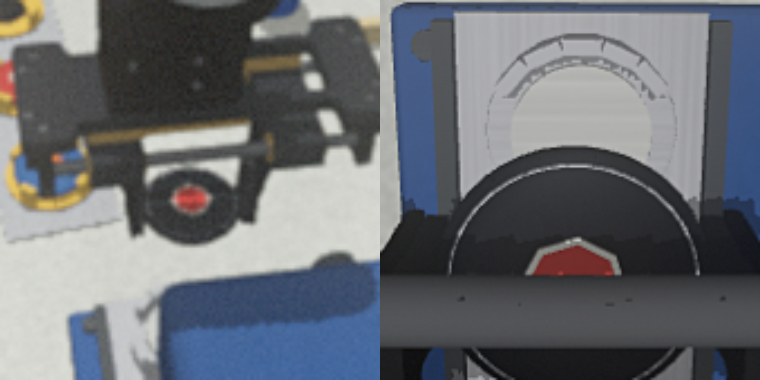

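The badge is held level, with its red sign visible in both the side and wrist views. Now carrying it to above the seat.

```bash
python3 -m jog '[[[3.95,-0.95,0,0,0,0,5],[3.95,-0.95,0,0,0,0,5],[3.95,-0.95,0,0,0,0,5],[3.95,-0.95,0,0,0,0,5],[3.95,-0.95,0,0,0,0,5],[3.95,-0.95,0,0,0,0,5],[3.95,-0.95,0,0,0,0,5],[3.95,-0.95,0,0,0,0,5],[3.95,-0.95,0,0,0,0,5],[3.95,-0.95,0,0,0,0,5],[0,0,0,0,0,-6.3,5],[0,0,0,0,0,0,5]]]'
python3 -m jog '[[[0,0,3,0,0,0,5],[0,0,3,0,0,0,5],[0,0,3,0,0,0,5],[0,0,1,0,0,0,5],[0,0,0,0,0,0,5],[0,0,0,0,0,0,5],[0,0,0,0,0,0,5]]]'
python3 - <<'E'
from h import *
S=imaging.get_image("side");p,q=tool();M=q.as_matrix();print(p,np.degrees(np.arctan2(M[1,1],M[0,1])))
e=proj(S,p-[0,0,.007]);print(e)
c=blob(S,e,(0,100,60),(10,255,255),16);print(c)
x=at_z(S,c[1][0],p[2]-.0069);print(x,"sign rel tool cm",100*M.T@(x-p))
u,v=int(e[0]),int(e[1])
cv2.imwrite("pics/s3.png",cv2.resize(S["frame"][v-50:v+50,u-60:u+60],None,fx=6,fy=6,interpolation=2)[:,:,::-1])
E
```

```text
time: 10.25
position: [0.4966, 0.2503, 0.1812]
tool_rot: [2.341, 2.094, -0.004]
ft_force: [-0.4, -0.5, 0.6]
grip_width: 0.646
time: 10.95
position: [0.4986, 0.2497, 0.0843]
tool_rot: [2.346, 2.089, 0.005]
ft_force: [-0.2, 0.9, -0.5]
grip_width: 0.646
[0.498478   0.24987818 0.08421418] -6.586613198082914
(np.float64(216.07626676701642), np.float64(150.79898173798637))
((215.69135802469134, 150.6172839506173), ((215.9310302734375, 150.70689392089844), (3.711148738861084, 6.987947940826416), 82.02730560302734), 13.5)
[0.49818931 0.25030522 0.07731418] sign rel tool cm [ 0.03765496 -0.03503067  0.69000869]
```

View pics/s3.png

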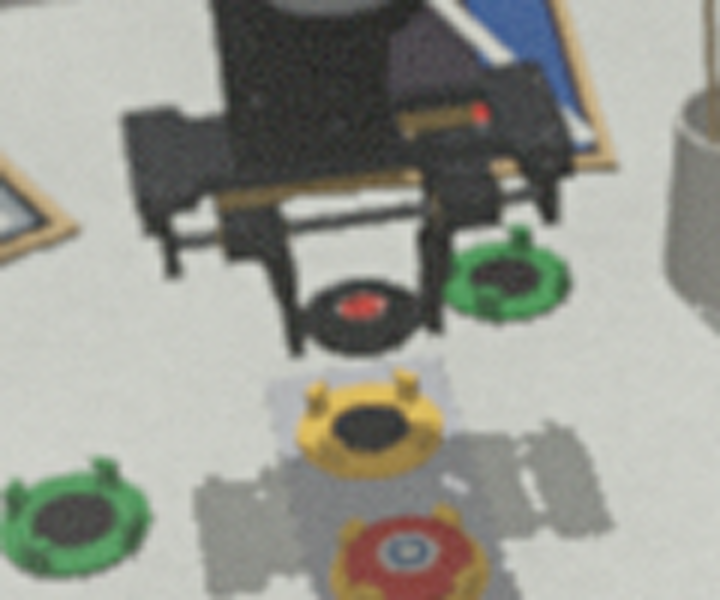

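The side view puts the badge within 0.4 mm of the TCP, and the three cameras put the seat at about (0.4963, 0.2495). I'll correct for that and lower to just above the clips.

```bash
python3 -m jog '[[[-0.06,-0.21,1.5,0,0,0,5],[0,0,1.5,0,0,0,5],[0,0,1,0,0,0,5],[0,0,0.5,0,0,0,5],[0,0,0,0,0,0,5],[0,0,0,0,0,0,5],[0,0,0,0,0,0,5]]]'
python3 - <<'E'
from h import *
S=imaging.get_image("side");W=imaging.get_image("wrist");p,q=tool();M=q.as_matrix();print(p,ctrl.get_state()["ft_force"])
e=proj(S,p-[0,0,.007]);c=blob(S,e,(0,100,60),(10,255,255),16);x=at_z(S,c[1][0],p[2]-.0069);print(x,"sign rel tool cm",100*M.T@(x-p))
u,v=int(e[0]),int(e[1])
cv2.imwrite("pics/s4.png",np.hstack([cv2.resize(S["frame"][v-25:v+25,u-25:u+25],(380,380),interpolation=2),cv2.resize(W["frame"][130:300,170:340],(380,380))])[:,:,::-1])
E
```

```text
time: 11.7
position: [0.4956, 0.2491, 0.038]
tool_rot: [2.345, 2.091, 0.001]
ft_force: [0.5, 0.6, -0.0]
grip_width: 0.648
[0.49553168 0.24920245 0.03801503] [-0.11313648 -0.12860332 -0.34131284]
[0.49460621 0.25122031 0.03111503] sign rel tool cm [ 0.18946264 -0.11540172  0.69004988]
```

View pics/s4.png

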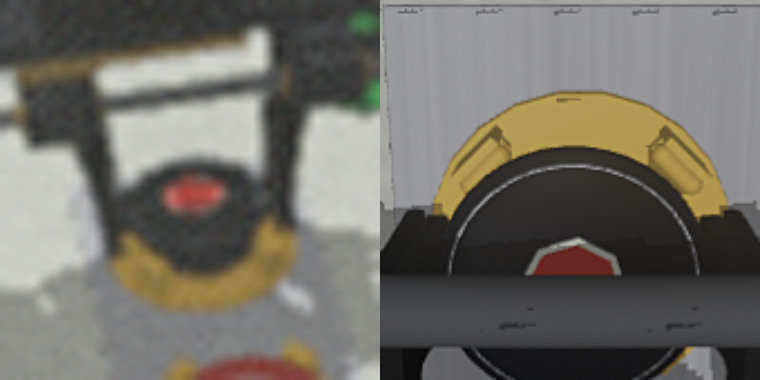

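Wrist crop: the yellow base and clips are centred at about x=581 and the badge at about 574, so the seat is roughly 1.5–2 mm further along +tool y. I'll quantify that with circle fits.

```bash
cat >fit.py <<'E'
from h import *
from scipy.optimize import least_squares
W=imaging.get_image("wrist");p,q=tool();M=q.as_matrix()
hsv=cv2.cvtColor(np.ascontiguousarray(W["frame"]),cv2.COLOR_RGB2HSV)
y=cv2.inRange(hsv,np.array((18,90,40)),np.array((35,255,255)))
y[225:]=0;print("yellow px",(y>0).sum())
def circ(pts,z,r):
    P=np.array([at_z(W,t,z)[:2] for t in pts])
    f=least_squares(lambda c:np.hypot(*(P-c).T)-r,p[:2],loss="soft_l1",f_scale=.0005);return f.x,np.sqrt(np.mean(f.fun**2))
cols=range(200,312)
top=[(c+.5,np.argmax(y[:,c]>0)) for c in cols if (y[:,c]>0).any()]
bot=[(c+.5,383-np.argmax(y[::-1,c]>0)+1) for c in range(215,295) if (y[:,c]>0).sum()>4 and np.argmax(y[::-1,c]>0)>160]
for z in (.003,.007):
    a=circ([t for t in top if t[1]<215],z,.036);print("base",z,a[0].round(4),a[1].round(5),"rel tool cm",100*(M.T@np.r_[a[0]-p[:2],0])[:2])
zb=p[2]-.0118+.001
for r in(.029,.0285):
    b=circ(bot,zb,r);print("badge",b[0].round(4),b[1].round(5),"rel tool cm",100*(M.T@np.r_[b[0]-p[:2],0])[:2])
E
python3 fit.py
```

```text
yellow px 3235
base 0.003 [0.4966 0.249 ] 0.00017 rel tool cm [-0.00801183  0.11399364]
base 0.007 [0.4967 0.2497] 0.00018 rel tool cm [0.05986053 0.11756896]
badge [0.4949 0.2493] 0.00013 rel tool cm [ 0.00171798 -0.06578806]
badge [0.4949 0.2499] 0.00012 rel tool cm [ 0.05530627 -0.06749327]
```

```bash
python3 -m jog '[[[0,0.18,0,0,0,0,5],[0,0,0,0,0,0,5],[0,0,0.2,0,0,0,5],[0,0,0.2,0,0,0,5],[0,0,0,0,0,0,5],[0,0,0,0,0,0,5]]]'; python3 -m jog '[[[0,0,0.1,0,0,0,5],[0,0,0,0,0,0,5],[0,0,0,0,0,0,5]]]';python3 fit.py
```

```text
time: 12.45
position: [0.4969, 0.2488, 0.0334]
tool_rot: [-2.345, -2.091, 0.0]
ft_force: [-0.4, -1.0, -0.1]
grip_width: 0.645
time: 12.75
position: [0.4971, 0.2489, 0.0326]
tool_rot: [2.345, 2.091, 0.0]
ft_force: [0.8, 0.8, 0.9]
grip_width: 0.646
yellow px 3093
base 0.003 [0.4966 0.249 ] 0.00018 rel tool cm [ 0.00169613 -0.05184902]
base 0.007 [0.4967 0.2497] 0.0002 rel tool cm [ 0.0720467  -0.05006228]
badge [0.4965 0.2491] 0.00013 rel tool cm [ 0.00736411 -0.06850986]
badge [0.4965 0.2496] 0.00012 rel tool cm [ 0.06094362 -0.07029842]
```

Badge and seat now agree within 0.5 mm. Lowering in small steps until contact shows.

```bash
for i in 1; do python3 -m jog '[[[0,0,0.1,0,0,0,5],[0,0,0,0,0,0,5],[0,0,0,0,0,0,5]]]'; done; python3 -m jog '[[[0,0,0.05,0,0,0,5],[0,0,0,0,0,0,5],[0,0,0,0,0,0,5]]]'
```

```text
time: 13.1
position: [0.4974, 0.249, 0.032]
tool_rot: [2.345, 2.091, 0.001]
ft_force: [0.1, 0.2, 3.3]
grip_width: 0.648
time: 13.4
position: [0.4974, 0.2491, 0.0318]
tool_rot: [-2.345, -2.091, -0.002]
ft_force: [-0.9, 0.6, 6.0]
grip_width: 0.646
```

Contact is at 3–6 N, so the badge rests on the clips. Releasing, rising and checking.

```bash
python3 -m jog '[[[0,0,-0.05,0,0,0,5],[0,0,0,0,0,0,6.2],[0,0,0,0,0,0,6.6],[0,0,0,0,0,0,7.4],[0,0,0,0,0,0,7.4],[0,0,0,0,0,0,7.4],[0,0,-0.5,0,0,0,7.4],[0,0,-1,0,0,0,7.4],[0,0,-2,0,0,0,7.4],[0,0,-2,0,0,0,7.4],[0,0,0,0,0,0,7.4],[0,0,0,0,0,0,7.4]]]'
python3 - <<'E'
from h import *
S=imaging.get_image("side");W=imaging.get_image("wrist");p,q=tool();M=q.as_matrix();print(p)
for im,rd in((W,60),(S,12)):
    e=proj(im,[.4968,.2493,.0266]);c=blob(im,e,(0,100,60),(10,255,255),rd);print(e,c[1:],[at_z(im,c[1][0],z)[:2].round(4) for z in(.0266,.0176)])
e=[int(t) for t in proj(S,[.4968,.2493,.02])]
cv2.imwrite("pics/s5.png",np.hstack([cv2.resize(S["frame"][e[1]-25:e[1]+25,e[0]-25:e[0]+25],(380,380),interpolation=2),cv2.resize(W["frame"][130:300,170:340],(380,380))])[:,:,::-1])
E
```

```text
time: 14.6
position: [0.4973, 0.2491, 0.0873]
tool_rot: [-2.345, -2.091, -0.003]
ft_force: [-0.8, -0.3, -0.7]
grip_width: 0.848
[0.4964697  0.24865268 0.08599543]
(np.float64(257.64524330652443), np.float64(220.044059015246)) (((257.02825927734375, 219.27845764160156), (29.171770095825195, 30.024192810058594), 90.78746795654297), 630.0) [array([0.4965, 0.2498]), array([0.4962, 0.2468])]
(np.float64(216.85497239580545), np.float64(165.3180429703898)) (((216.72816467285156, 165.7141571044922), (3.697131872177124, 5.605841159820557), 96.65524291992188), 12.5) [array([0.4959, 0.2477]), array([0.4985, 0.2588])]
```

View pics/s5.png

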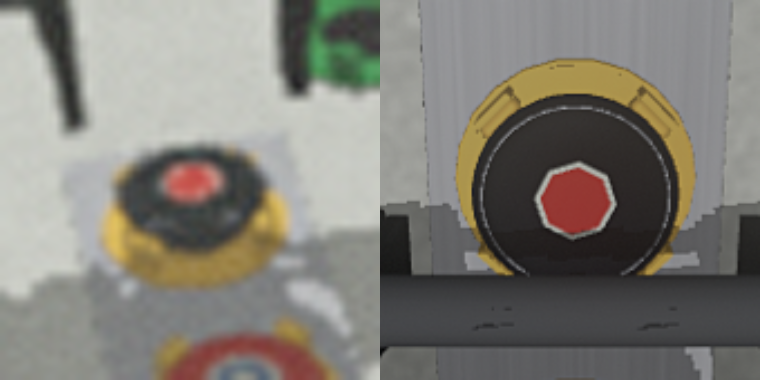

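The badge lies level and centred on the clips: sign at (576,200) in the wrist crop, world position about (0.4965, 0.2498). Now the fingers go nearly closed and push at the middle. I expect contact at TCP z≈0.0486 and home at ≈0.0396.

```bash
python3 -m jog '[[[0.1,0,0,0,0,0,1],[0,0,0,0,0,0,1],[0,0,0,0,0,0,1],[0,0,0,0,0,0,1],[0,0,0,0,0,0,1],[0,0,0,0,0,0,1],[0,0,1,0,0,0,1],[0,0,1,0,0,0,1],[0,0,1,0,0,0,1],[0,0,0.4,0,0,0,1],[0,0,0,0,0,0,1],[0,0,0,0,0,0,1]]]' 20
python3 -m jog '[[[0,0,0.1,0,0,0,1],[0,0,0.1,0,0,0,1],[0,0,0,0,0,0,1],[0,0,0,0,0,0,1]]]'
```

```text
time: 15.9
position: [0.4972, 0.2497, 0.0525]
tool_rot: [2.345, 2.091, -0.0]
ft_force: [0.1, 0.5, 0.1]
grip_width: 0.117
time: 16.3
position: [0.4972, 0.2499, 0.0507]
tool_rot: [-2.345, -2.091, -0.001]
ft_force: [0.3, 0.0, -0.3]
grip_width: 0.116
```

```bash
for i in 1; do python3 -m jog '[[[-0.02,-0.05,0.15,0,0,0,1],[0,0,0.1,0,0,0,1],[0,0,0,0,0,0,1],[0,0,0,0,0,0,1]]]'
python3 -m jog '[[[0,0,0.1,0,0,0,1],[0,0,0,0,0,0,1]]]';python3 -m jog '[[[0,0,0.1,0,0,0,1],[0,0,0,0,0,0,1]]]';python3 -m jog '[[[0,0,0.1,0,0,0,1],[0,0,0,0,0,0,1]]]'; done | grep -E "posi|force"
```

```text
position: [0.4966, 0.2497, 0.0481]
ft_force: [-0.4, 0.1, 0.4]
position: [0.4968, 0.2497, 0.0474]
ft_force: [-0.8, 0.1, 1.8]
position: [0.4969, 0.2498, 0.0468]
ft_force: [-1.3, -1.0, 5.4]
position: [0.4971, 0.2498, 0.0463]
ft_force: [-2.4, -1.9, 8.6]
```

```bash
for i in 1; do python3 -m jog '[[[0,0,0.1,0,0,0,1],[0,0,0,0,0,0,1]]]'
python3 -m jog '[[[0,0,0.1,0,0,0,1],[0,0,0,0,0,0,1]]]';python3 -m jog '[[[0,0,0.1,0,0,0,1],[0,0,0,0,0,0,1]]]';python3 -m jog '[[[0,0,0.1,0,0,0,1],[0,0,0,0,0,0,1]]]'; done | grep -E "posi|force"
```

```text
position: [0.4973, 0.2501, 0.0449]
ft_force: [-0.4, 1.3, 4.2]
position: [0.4967, 0.2497, 0.0429]
ft_force: [0.9, 0.9, 0.0]
position: [0.4962, 0.2494, 0.0416]
ft_force: [-0.2, 0.8, 0.2]
position: [0.4962, 0.2495, 0.0406]
ft_force: [-0.2, -0.8, -0.7]
```

The force fell from 8.6 N to about 0, so it has snapped past the clips. Continuing down to the floor.

```bash
for i in 1; do python3 -m jog '[[[0,0,0.1,0,0,0,1],[0,0,0,0,0,0,1]]]'
python3 -m jog '[[[0,0,0.1,0,0,0,1],[0,0,0,0,0,0,1]]]';python3 -m jog '[[[0,0,0.1,0,0,0,1],[0,0,0,0,0,0,1]]]';python3 -m jog '[[[0,0,0.1,0,0,0,1],[0,0,0,0,0,0,1]]]'; done | grep -E "posi|force"
```

```text
position: [0.4964, 0.2496, 0.0398]
ft_force: [-0.3, 0.3, 1.1]
position: [0.4967, 0.2498, 0.0393]
ft_force: [0.5, -0.6, 0.9]
position: [0.4968, 0.2498, 0.0391]
ft_force: [-1.5, -1.5, 8.8]
position: [0.4967, 0.2498, 0.039]
ft_force: [-5.5, -2.3, 16.3]
```

```bash
python3 -m jog '[[[0,0,0.1,0,0,0,1],[0,0,0.1,0,0,0,1],[0,0,0,0,0,0,1],[0,0,0,0,0,0,1],[0,0,0,0,0,0,1],[0,0,0,0,0,0,1]]]'
python3 - <<'E'
from h import *
S=imaging.get_image("side");W=imaging.get_image("wrist");T=imaging.get_image("top");s=ctrl.get_state();print(s["position"],s["ft_force"])
for l in("tape","paint_jar","brush_pot"):
    d=finder.spot_point(l,"top")
    if d: print(l,at_z(T,(d[0]["point"][1]*512,d[0]["point"][0]*384),0)[:2].round(4))
e=[int(t) for t in proj(S,[.4968,.2493,.015])]
cv2.imwrite("pics/s6.png",np.hstack([cv2.resize(S["frame"][e[1]-25:e[1]+25,e[0]-25:e[0]+25],(380,380),interpolation=2),cv2.resize(W["frame"][130:300,170:340],(380,380))])[:,:,::-1])
E
```

```text
time: 19.5
position: [0.4968, 0.2498, 0.0388]
tool_rot: [-2.343, -2.089, 0.0]
ft_force: [-10.6, -5.5, 30.0]
grip_width: 0.111
[0.49680484 0.24975344 0.03887645] [-11.51186054  -5.21587635  28.35118783]
tape [0.7797 0.0612]
paint_jar [0.7391 0.1847]
brush_pot [0.7243 0.3217]
```

View pics/s6.png

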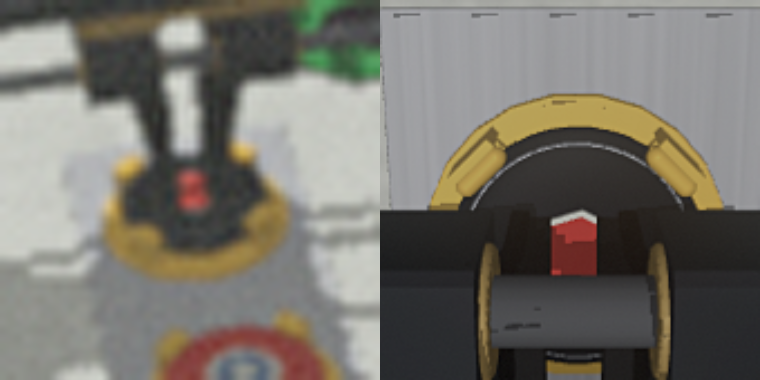

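All four clips stand over the badge's rim and the push is steady at about 28 N. Handing in.

```bash
python3 -c "
from bench import ctrl,close_job
print(close_job());s=ctrl.get_state();print(s['time'],s['position'],s['ft_force'])"
```

```text
the job is handed in; nothing more can be done
None
the job is handed in; nothing more can be done
```

I lifted the badge out of the die and laid it face up on the clips of the yellow magnet back. I pressed it home with nearly closed fingers and handed the job in with the fingers still pressing; no verdict was reported.

- **Snap:** the push rose to about 8.6 N, then fell to about 0 as the badge snapped in. Force rose again on the hard floor at TCP z 0.039, where I expected 0.0396.
- **Final push:** about 28–30 N downward, with about 12 N of sideways force, at 19.5 s. I could not read the state after handing in, so I have no check of the last second itself.
- **Fit:** the last pictures showed all four clips over the badge's rim and the badge level and centred. In the last fit before release, badge and seat centres agreed to about 0.5 mm. I did not measure the centre again after the snap because the fingers covered it.
- **Bystanders:** nothing came near the tape roll, jar or pot. The network's positions for jar and pot repeated within about 5 mm. The tape reading differed by about 10 mm between looks, which I took as detector noise and did not check further.
- **Disagreements:** the cameras differed by 2–3 mm on where the seat was, and the network's points by up to about 9 mm. I settled it with circle fits from the wrist camera. The gripper read about 56 mm on the 58 mm badge, but the grip held.

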